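# Push a stuck log slice up out of the sloped drilling jig

### The arm

A 7-joint arm with a two-finger parallel gripper is mounted at the origin on the work surface. World frame = base frame: x ahead of the robot, y to its left, z up, the work surface at z = 0. Lengths are in mm, angles in rad, forces in N, time in s.
With the tool pointing down it reaches from about 400 to 750 mm from the base axis. Payload 19.5 kg.
Tool frame: the origin (TCP) lies at the very end of the fingers, on their centre line; the grasp point (between the pads) lies 19 mm behind it (arm.grasp_offset is the distance from the TCP to the grasp point, in mm); z points along the fingers, y is the line along which they close (so a half turn about z gives the same grasp; the last joint's range is limited). The gripper opens to 85 mm and grips with 20 to 120 N. Pads are 22 mm wide; open, the fingers measure 114 mm over their backs; the gripper's body (76 mm by 85 mm) begins 54 mm behind the grasp point. The pads swing forward as they close: fully open they stand 13 mm farther back than shut.
Start: joints at [-1.324, 0.707, -0.028, 1.485, 0.022, 0.951, -0.075], TCP at [163.749, 551.163, 231.268] pointing down, gripper open.
Joint ranges: [-2.71, 2.71], [-0.32, 2.16], [-1.57, 1.52], [0, 2.45], [-1.46, 4.6], [0, 2.02], [-2.83, 2.83]. Speed limits (rad/s): [1.89, 1.89, 2.57, 2.57, 3.01, 3.01, 3.01].

### API

Orientations are given as a unit quaternion [x, y, z, w].
In Python, from cell import get_obs, imaging, workorder, arm gives the robot as it stands.
- The arm moves only by the tool apply_moves, never from a script. Its argument "plan" is text: rows parted by semicolons, each of 7 numbers parted by spaces: the shift along the tool's x, y, z in mm, then the turn, a rotation vector about the tool's x, y, z in rad, then the closure, from 0 (fully open) to 1 (shut). In form: dx dy dz wx wy wz jaw; .... A call has 1 to 20 rows; each row is the pose to reach, as a shift and turn from the pose commanded when the call began, along the tool's axes at that moment; what a row does not reach only later rows make up. A row lasts 1/8 s, in which the tool goes at most 62.5 mm and 10.7 degrees, less where a joint would pass 70% of its speed; a pose out of reach is approached as far as the arm can. A call with a gripper value outside its range is refused whole. The fingers move at their own pace and stop on an object; "newtons" is the grip in N (left out, the last holds). Time passes only in rows, so rows that repeat a pose let the fingers close. It gives the time, the measured TCP pose, the force, the opening and the grip force at its end, in the units of the state.
- get_obs(): the state, without advancing time (a new reading comes with each control period).
- imaging.read_camera(name): name is "scene" or "top" or "wrist"; returns a dict with "frame" (480x640x3 uint8, red, green, blue), "depth" (480x640 float32, mm along the optical axis (not along the pixel's ray), 0 where there is no reading), "fx", "fy", "cx", "cy" (pixels), "dist_coeffs" ([k1, k2, p1, p2, k3] as OpenCV has them; the pictures are not rectified), "world_from_camera" (4x4, takes a point from camera to world coordinates); the wrist camera has in their place "hand_eye" (4x4, takes a point from camera to tool coordinates, whose origin is the TCP and whose axes are the flange's). Camera axes: x right, y up, looking along -z (the intrinsics and any distortion apply to the point x, -y, -z); pixel columns grow to the right and rows downward; lengths in mm; the calibration is good to about 2 mm. A picture is of the moment at which its call begins: read the wrist's pose just before it.
- workorder.close_job(): hands the job in; it is judged then, once.
The state is a dict: "time_s": time; "q": joint angles; "qd": joint speeds; "joint_torque": joint torques, N m; "eef_pos": TCP position; "orientation": TCP orientation; "force": force on the tool from outside, world axes, zero at the start; "moment": the same for the moment, N m; "finger_gap": opening from 0.0 (shut) to 1.0 (fully open); "grasp_force": force on a finger pad.
Only numpy, scipy, OpenCV 4.12 (cv2) and the standard library are available. Lean on these libraries where they do the work, as an engineer would, in place of code of your own. Each camera call takes 0.05 s, during which the arm holds its last target. There are 200 camera calls.

### The job

A drilled log slice is stuck below the rim of the pocket in the sloped wooden jig. With the U-shaped push-out tool, poke it up from underneath through the hole in the pocket's floor until at least half of it stands out of the pocket, and stand the tool back upright on the open bench with the slice still gripped in the pocket. Then pull the slice out and set it down flat on the floor of the tray, drilled face up, beside the slice already there; do not drop it, and leave everything else where it is.

Things in the scene. Friction and masses are not known exactly. Their poses are not given: they have to be found in the camera images.
- jig: Sloped wooden jig, fixed. Origin on the bench right below point pocket; x to its high rear, y along its width (100 mm), z up. Plywood base, top at z = 12 mm. A full-width board under each end carries the cradle block; between them the underside is open from both sides (+y, -y): front board's inner face at x = -26 mm, rear board's at x = +89 mm
- pocket (a point): Centre of the pocket's floor, 146 mm above the bench. z: the pocket's axis, leaning 30 degrees towards the jig's -x; y: the jig's y; x: up the slope. The square pocket is 63 mm across y, 60.5 mm along x, 48 mm deep to the rim (the block's flat top).
- hole_below (a point): Centre of the lower mouth of the access hole on the cradle block's underside, same axes as point pocket. The hole is round, 28 mm in diameter, 30 mm long, on the pocket's axis, up into the pocket's floor. The block is 78 mm thick and reaches 65 mm down-slope, 100 mm up-slope and 50 mm to each side of this axis.
- slice_center (a point): Centre of the stuck log slice: bark-edged, 60 mm in diameter, 45 mm tall, about 80 g, small dark drill mark on its upper face; z is its axis. It starts on the pocket floor, top 3 mm below the rim. A spring pad in the up-slope wall presses it with 4 N: pushing it up takes 3 to 6 N, and it stays where left while 10 mm of it is in the pocket.
- slice: The same stuck log slice; origin at the centre of its lower face, z its axis.
- pusher: U-shaped push-out tool, 0.4 kg, standing free on its flat steel foot. Origin on the foot's underside; z up, x from handle to pin. Foot x -82.5 to +65.5 mm, 44 wide, 8 mm thick; square wooden handle 24 x 24 mm at x = -47.5 mm, top 180 mm above the underside; steel pin 18 mm in diameter at x = +47.5 mm, rising 68 mm above the foot.
- pusher_grip (a point): Point on the handle's axis, 155 mm above the foot's underside, where the handle is gripped; axes as the tool's.
- pusher_tip (a point): Centre of the top end of the tool's pin, 76 mm above the foot's underside; axes as the tool's.
- tray: Open plywood tray, fixed, 210 (x) x 130 (y) x 30 mm high, walls 5 mm, floor 5 mm thick. Origin under its centre. One finished slice already stands near one of its two ends; the other end is free.
- done_center (a point): Centre of the finished slice that stands in the tray, 60 mm in diameter, 45 mm tall, loose; leave it there.
- coin1: Loose flat wood slice, 64 mm across, 14 mm thick; origin under its centre; a bystander.
- coin2: Loose flat wood slice, 48 mm across, 12 mm thick; origin under its centre; a bystander.
- coin3: Loose flat wood slice, 76 mm across, 16 mm thick; origin under its centre; a bystander.
- glass: Green glass tumbler, 84 mm across, 150 mm tall; origin under its centre; a bystander.
- offcut: Loose block of pale wood, 90 x 70 x 70 mm; origin under its centre; a bystander.
- brush: Paint brush lying on the bench, 200 mm long; a bystander.
- driver: Screwdriver lying on the bench, 200 mm long; a bystander.
Not all that is in view belongs to the job. What is shaped like the pusher but black or pink is not meant. What is shaped like the slice but green or red is not meant.

How it is judged:
By the outcome, as a careful person would: the job done as asked, in the order asked, and still so for the second after the job is handed in, with the robot touching nothing.
It also fails if it takes over 72 s, if anything falls off the work surface, if the arm or the gripper's body presses on something with over 40 N, if the wrist force passes 120 N, or if a joint passes its speed limit or range.

## Working session

There is one attempt and no reset: what is moved stays moved. The work goes in short steps, Python scripts to look and compute and a tool call to move; the robot and the scene stay as the last step left them, time stands still between calls to the robot, and variables do not carry over. Pictures are saved under pics/ and viewed, at most 10 in all, crops included, and the job is handed in when it is done.

Besides the shell and the picture viewer there is one more tool, called after "Call:" in YAML: its name, and indented under it one key for each argument. apply_moves: Moves the arm, as the interface text tells. Its arguments: {"type":"object","properties":{"plan":{"type":"string"},"newtons":{"type":"number"}},"required":["plan"]}

```bash
mkdir -p pics; ls; python3 - <<'E'
from cell import get_obs, imaging
import cv2,numpy as np,pickle
print(get_obs())
D={}
for n in("scene","top"):
    d=imaging.read_camera(n);D[n]=d
    cv2.imwrite(f"pics/{n}0.png",d["frame"][...,::-1]);print(n,d["fx"],d["cx"],d["cy"],d["dist_coeffs"],d["world_from_camera"])
pickle.dump(D,open("d0.pkl","wb"))
E
```

```text
pics
{'time_s': 0.0, 'q': array([-1.32372036,  0.70709061, -0.02763508,  1.48498397,  0.02201803,
        0.95089708, -0.07548314]), 'qd': array([ 1.32304923e-03, -1.96951007e-03, -9.01886442e-05,  3.71484608e-04,
       -7.27043180e-04, -9.63568662e-04,  5.56771893e-05]), 'joint_torque': array([-1.45747108e-04, -8.83205438e+01,  1.23460505e+00, -2.36172903e+01,
        1.68519298e-02,  6.52263247e-03,  4.95486677e-05]), 'eef_pos': array([163.67137021, 550.94598334, 230.83795764]), 'orientation': array([ 1.43866530e-01,  9.89596954e-01, -5.34764870e-04, -5.89834427e-05]), 'force': array([ 0.07469192, -0.3803724 ,  0.23375008]), 'moment': array([0.03751944, 0.01736742, 0.00866818]), 'grasp_force': 0.0, 'finger_gap': 0.9984597775516592}
scene 454.45847587405376 318.40343750777896 242.662403800604 [-0.09146467  0.          0.          0.          0.        ] [[-2.36549266e-01 -6.19652230e-01  7.48381960e-01  1.28315980e+03]
 [ 9.71584510e-01 -1.57390736e-01  1.76781495e-01  1.70724623e+02]
 [ 8.24533946e-03  7.68933853e-01  6.39275171e-01  7.83970604e+02]
 [ 0.00000000e+00  0.00000000e+00  0.00000000e+00  1.00000000e+00]]
top 550.1327016763757 311.9144185817644 236.37101570001707 [-0.10948162  0.          0.          0.          0.        ] [[ 1.40396663e-03  9.80522767e-01 -1.96400438e-01  2.82126193e+02]
 [-9.99998807e-01  1.50310873e-03  3.55739424e-04 -5.31681901e+00]
 [ 6.44021817e-04  1.96399704e-01  9.80523708e-01  1.36537601e+03]
 [ 0.00000000e+00  0.00000000e+00  0.00000000e+00  1.00000000e+00]]
```

View pics/scene0.png

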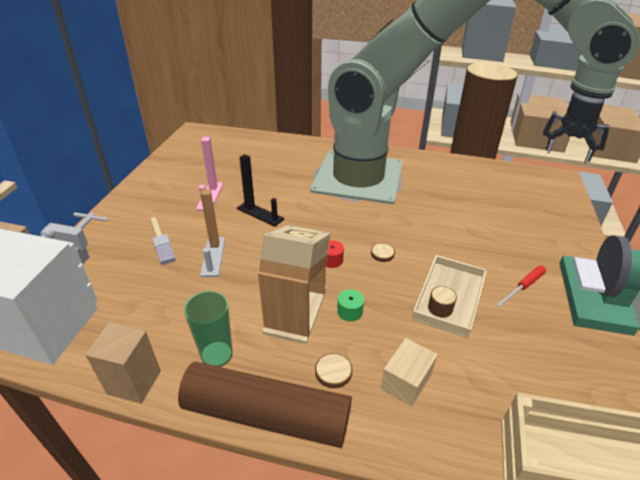

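View pics/top0.png

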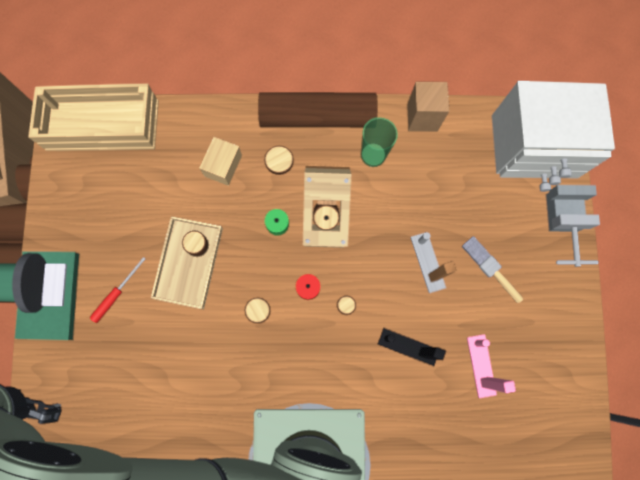

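The scene shows the jig (295,280) with its pocket facing the robot, the pusher (grey foot, brown handle) at (212,245), and the tray (450,295). In the top view, the jig block is at (327,210) and the slice face at (326,217). The pusher pin is at (423,238), its handle top at (446,268), and the tray is at (187,262) with the done slice at (194,243).

```bash
cat > h.py <<'E'
import numpy as np,cv2,pickle
from scipy.spatial.transform import Rotation as R
def cloud(d,T=None):
    """world point per pixel from depth (calibrated, undistorted)"""
    T=d["world_from_camera"] if T is None else T
    K=np.array([[d["fx"],0,d["cx"]],[0,d["fy"],d["cy"]],[0,0,1.]])
    v,u=np.mgrid[:480,:640]
    p=cv2.undistortPoints(np.stack([u,v],-1).reshape(-1,1,2).astype(float),K,np.array(d["dist_coeffs"],float)).reshape(480,640,2)
    z=d["depth"];c=np.stack([p[...,0]*z,-p[...,1]*z,-z],-1).astype(float)
    return c@T[:3,:3].T+T[:3,3]
def ray(d,u,v,h,T=None):
    """pixel -> point on plane z=h"""
    T=d["world_from_camera"] if T is None else T
    K=np.array([[d["fx"],0,d["cx"]],[0,d["fy"],d["cy"]],[0,0,1.]])
    p=cv2.undistortPoints(np.array([[[u,v]]],float),K,np.array(d["dist_coeffs"],float))[0,0]
    r=T[:3,:3]@np.array([p[0],-p[1],-1]);o=T[:3,3]
    return o+r*(h-o[2])/r[2]
def wristT(o,d):
    T=np.eye(4);T[:3,:3]=R.from_quat(o["orientation"]).as_matrix();T[:3,3]=o["eef_pos"]
    return T@d["hand_eye"]
def box(P):
    (c,s,a)=cv2.minAreaRect(P[:,:2].astype(np.float32));return np.round(c,1),np.round(s,1),round(a,1)
E
python3 - <<'E'
from h import *
D=pickle.load(open("d0.pkl","rb"));d=D["top"];P=cloud(d)
def reg(u0,u1,v0,v1,z0,z1,col=None):
    Q=P[v0:v1,u0:u1].reshape(-1,3);return Q[(Q[:,2]>z0)&(Q[:,2]<z1)]
print("table",np.median(P[300:400,120:220,2]))
# pusher
Q=reg(405,460,225,300,4,14);print("foot",box(Q),len(Q))
Q=reg(405,460,225,300,68,84);print("pin",Q.mean(0),len(Q))
Q=reg(405,470,225,300,172,190);print("handle",box(Q),Q.mean(0),len(Q))
# jig top plane
Q=P[176:246,300:355].reshape(-1,3);Q=Q[Q[:,2]>140]
c=Q.mean(0);n=np.array([-.5,0,.866])
for _ in range(8):
    k=abs((Q-c)@n)<2.5; c=Q[k].mean(0);n=np.linalg.svd(Q[k]-c)[2][2];n*=np.sign(n[2])
print("rim plane n",n,c,k.sum(),"box xy",box(Q[k]),Q[k].min(0),Q[k].max(0))
s=ray(d,326,217,185);print("slice top",s, "depth pts",P[212:216,320:324].mean((0,1)))
# tray
Q=reg(145,228,210,315,24,36);print("tray",box(Q),len(Q))
Q=reg(145,228,210,315,44,56);print("done",box(Q),Q.mean(0),len(Q))
for nm,b in dict(glass=(355,402,110,170),coin=(335,360,292,318),red=(292,324,272,302),green=(262,292,205,237),coin3=(262,296,142,176)).items():
    Q=reg(*b,8,160);print(nm,box(Q),Q[:,2].max())
E
```

```text
table 0.7181490797210017
foot (array([ 490.5, -308. ]), array([137.9, 191.4]), 88.2) 938
pin [ 511.26900982 -286.13315507   75.03583003] 68
handle (array([ 451.5, -307.4]), array([24. , 25.3]), 15.0) [ 450.97463176 -307.00463606  179.51733374] 115
rim plane n [-0.50070713  0.01624398  0.86546433] [576.58581654 -36.1032117  197.16934778] 1947 box xy (array([573.1, -35.9]), array([100. , 138.9]), 88.1) [504.39118889 -87.71137541 153.73766404] [641.49568046  14.18794031 237.23152128]
slice top [562.1521973  -36.73247021 185.        ] depth pts [569.15985072 -26.76065291 188.74176726]
tray (array([486.8, 305.6]), array([133.6, 209.9]), 78.9) 632
done (array([530.5, 284.4]), array([60.1, 58.5]), 45.9) [530.33424614 283.99631889  50.39417107] 454
glass (array([ 805.7, -173.9]), array([141.5, 117. ]), 14.0) 156.30404311455823
coin (array([381.7, -89.7]), array([44.6, 44.5]), 90.0) 20.079916160452512
red (array([424.8,   5.9]), array([59.4, 57.9]), 0.0) 52.9704896120777
green (array([587.8,  85.2]), array([62.3, 61.9]), 88.6) 55.522186703336956
coin3 (array([755.2,  80.8]), array([75.3, 70.1]), 1.2) 25.661932757597015
```

```bash
cat >> h.py <<'E'
def ori(zdir,ydir):
    """tool rotation with z along zdir, y as near ydir as can be"""
    z=np.array(zdir,float);z/=np.linalg.norm(z);y=np.array(ydir,float);y-=y@z*z;y/=np.linalg.norm(y)
    return R.from_matrix(np.stack([np.cross(y,z),y,z],1))
def rel(o,p,Rt):
    """shift and turn in tool axes from state o to world pose"""
    R0=R.from_quat(o["orientation"]);s=R0.inv().apply(np.array(p,float)-o["eef_pos"]);w=(R0.inv()*Rt).as_rotvec()
    n=max(np.linalg.norm(s)/62.5,np.degrees(np.linalg.norm(w))/10.7)
    print(np.round(s,1),np.round(w,3),"rows>=",round(n,1))
E
python3 - <<'E'
from h import *
from cell import get_obs
o=get_obs();d=pickle.load(open("d0.pkl","rb"))["top"]
f=d["frame"][225:300,405:460].astype(int);hsv=cv2.cvtColor(d["frame"],cv2.COLOR_RGB2HSV)
print("pin ray",ray(d,423,238,76))
c=lambda a:(np.cos(np.radians(a)),np.sin(np.radians(a)),0)
for r,a,z,ya in((540,55,340,60),(510,28,345,48),(500,0,345,32),(520,-20,335,20),(546,-34.2,290,15)):
    rel(o,(r*c(a)[0],r*c(a)[1],z),ori((0,0,-1),c(ya)))
E
```

```text
pin ray [ 536.81168914 -272.3972212    76.        ]
[-170.9  -62.7 -109. ] [-0.001  0.     0.235] rows>= 3.4
[-363.5 -217.1 -113.9] [-0.001  0.     0.444] rows>= 7.0
[-479.3 -432.5 -113.7] [-0.001  0.     0.724] rows>= 10.5
[-519.1 -606.2 -103.6] [-0.001  0.     0.933] rows>= 12.9
[-520.3 -740.4  -58.4] [-1.00e-03  0.00e+00  1.02e+00] rows>= 14.5
```

Call:
apply_moves:
  plan: "-85 -31 -55 0 0 0.12 0; -171 -63 -109 0 0 0.235 0; -171 -63 -109 0 0 0.235 0; -265 -140 -112 0 0 0.34 0; -364 -217 -114 0 0 0.444 0; -364 -217 -114 0 0 0.444 0; -420 -325 -114 0 0 0.58 0; -479 -432 -114 0 0 0.724 0; -479 -432 -114 0 0 0.724 0; -500 -520 -108 0 0 0.83 0; -519 -606 -104 0 0 0.93 0; -519 -606 -104 0 0 0.93 0; -520 -680 -80 0 0 1 0; -520 -740 -58 0 0 1.06 0; -520 -740 -58 0 0 1.06 0; -520 -740 -58 0 0 1.06 0; -520 -740 -58 0 0 1.06 0; -520 -740 -58 0 0 1.06 0"

```text
time_s: 2.35
eef_pos: [451.5, -305.9, 289.1]
orientation: [0.624, 0.781, 0.0, -0.0]
force: [0.8, 0.8, -0.0]
finger_gap: 1.001
grasp_force: 0.0
```

```bash
python3 - <<'E'
from h import *
from cell import get_obs,imaging
o=get_obs();d=imaging.read_camera("wrist");pickle.dump((o,d),open("w1.pkl","wb"))
T=wristT(o,d);print(o["eef_pos"],o["q"],o["time_s"])
cv2.imwrite("pics/w1.png",d["frame"][...,::-1])
P=cloud(d,T).reshape(-1,3);ok=d["depth"].ravel()>0;P=P[ok]
P=P[(abs(P[:,0]-490)<110)&(abs(P[:,1]+290)<90)]
for n,a,b in(("handle",172,188),("pin",71,81),("foot",4,14)):
    Q=P[(P[:,2]>a)&(P[:,2]<b)];print(n,len(Q),box(Q) if len(Q)>5 else "",Q.mean(0))
E
```

```text
[ 451.52619108 -305.86314215  289.1166794 ] [ 0.39924768  0.61292443  0.2631129   1.5009349  -0.17358947  1.05130307
  0.92504101] 2.35
handle 1122 (array([ 451.8, -307.7]), array([24. , 23.9]), 16.6) [ 451.60456603 -306.52450925  178.88891547]
pin 325 (array([ 493.9, -287.3]), array([115.1,  17.3]), 6.7) [ 527.27244422 -283.50337476   75.33532003]
foot 3919 (array([ 489.3, -297.5]), array([148.1,  44.7]), 16.7) [ 489.39536031 -294.42968411    7.61568349]
```

Call:
apply_moves:
  plan: "-1.6 0 50 0 0 -0.069 0; -1.6 0 100 0 0 -0.069 0; -1.6 0 140 0 0 -0.069 0; -1.6 0 153 0 0 -0.069 0; -1.6 0 153 0 0 -0.069 0; -1.6 0 153 0 0 -0.069 0.5; -1.6 0 153 0 0 -0.069 1; -1.6 0 153 0 0 -0.069 1; -1.6 0 153 0 0 -0.069 1; -1.6 0 153 0 0 -0.069 1; -1.6 0 153 0 0 -0.069 1; -1.6 0 153 0 0 -0.069 1"
  newtons: 100

```text
time_s: 3.9
eef_pos: [451.8, -308.0, 136.7]
orientation: [0.597, 0.802, -0.0, 0.0]
force: [-2.4, 0.4, 6.0]
finger_gap: 0.267
grasp_force: 97.9
```

```bash
cat >> h.py <<'E'
P0=np.array([584.6,-37.5,146]);jx=np.array([.9995,-.0325,0]);jy=np.array([.0325,.9995,0])
ax=-.5*jx+np.array([0,0,.866]);us=.866*jx+np.array([0,0,.5])
E
python3 - <<'E'
from h import *
from cell import get_obs
D=pickle.load(open("d0.pkl","rb"))
for k in D:
    P=cloud(D[k]).reshape(-1,3);Q=P[(P[:,0]>640)&(P[:,0]<840)&(P[:,1]<-100)&(P[:,1]>-260)&(P[:,2]>140)&(P[:,2]<158)];print(k,len(Q),box(Q))
o=get_obs();p=o["eef_pos"];Rg=ori(-ax,jy)
rel(o,p+[0,0,70],R.from_quat(o["orientation"]))
for s,t,l in((-130,-38,30),(-130,-38,0),(0,-38,0)):
    rel(o,P0+ax*(60.7+t)+jy*(s-95)+[0,0,l],Rg);print(P0+ax*(60.7+t)+jy*(s-95)+[0,0,l])
E
```

```text
scene 476 (array([ 774.4, -166. ]), array([83. , 82.1]), 15.9)
top 271 (array([ 772.8, -164.4]), array([81. , 83.7]), 34.5)
[ -0.   0. -70.] [0. 0. 0.] rows>= 1.1
[ 11.3 122.6 -58.9] [-0.326 -0.453 -1.217] rows>= 7.2
[ 565.943175 -262.018625  195.6582  ]
[ 11.4 122.6 -28.9] [-0.326 -0.453 -1.217] rows>= 7.2
[ 565.943175 -262.018625  165.6582  ]
[134.6 163.9 -29. ] [-0.326 -0.453 -1.217] rows>= 7.2
[ 570.168175 -132.083625  165.6582  ]
```

Call:
apply_moves:
  plan: "0 0 -35 0 0 0 1; 0 0 -75 0 0 0 1; 0 0 -75 0 0 0 1; 2 15 -74 -0.04 -0.057 -0.152 1; 3 31 -73 -0.081 -0.113 -0.304 1; 4 46 -71 -0.122 -0.17 -0.456 1; 6 61 -70 -0.163 -0.227 -0.608 1; 7 77 -67 -0.204 -0.283 -0.76 1; 9 92 -64 -0.245 -0.34 -0.913 1; 10 107 -61 -0.285 -0.396 -1.065 1; 11.3 122.6 -59 -0.326 -0.453 -1.217 1; 11.3 122.6 -59 -0.326 -0.453 -1.217 1; 11.3 122.6 -59 -0.326 -0.453 -1.217 1; 11.3 122.6 -59 -0.326 -0.453 -1.217 1; 11.3 122.6 -59 -0.326 -0.453 -1.217 1"

```text
time_s: 5.78
eef_pos: [566.0, -261.6, 195.5]
orientation: [0.016, 0.966, -0.004, 0.258]
force: [0.1, 0.0, -3.3]
finger_gap: 0.267
grasp_force: 99.6
```

```bash
python3 - <<'E'
from h import *
from cell import get_obs,imaging
o=get_obs();p=o["eef_pos"];Rg=ori(-ax,jy);print(p,o["q"],o["force"],o["grasp_force"])
for s,t,l in((-130,-38,30),(-130,-38,0),(0,-38,0)): rel(o,P0+ax*(60.7+t)+jy*(s-95)+[0,0,l],Rg)
for n in ("top","scene"):
    d=imaging.read_camera(n);pickle.dump(d,open(f"{n}2.pkl","wb"))
    f=d["frame"][...,::-1]; 
    if n=="scene":
        cv2.imwrite("pics/s2.png",cv2.resize(f[180:380,150:400],None,fx=3,fy=3))
    P=cloud(d)
    Q=P[(P[:,:]>[520,-300,0]).all(2)&(P<[700,-60,140]).all(2)]
d=imaging.read_camera("wrist");pickle.dump((o,d),open("w2.pkl","wb"))
E
```

```text
[ 566.04856587 -261.60290569  195.51721857] [ 0.69094328  0.71311183 -0.35425096  1.89653378  0.16725605  0.08333896
  1.84895646] [ 0.09266969  0.01928194 -3.32300681] 99.61013317108154
[ 0.  -0.4 -0.2] [-0.    -0.001 -0.001] rows>= 0.0
[15.  -0.4 25.8] [-0.    -0.001 -0.001] rows>= 0.5
[ 15.1 129.6  25.8] [-0.    -0.001 -0.001] rows>= 2.1
```

View pics/s2.png

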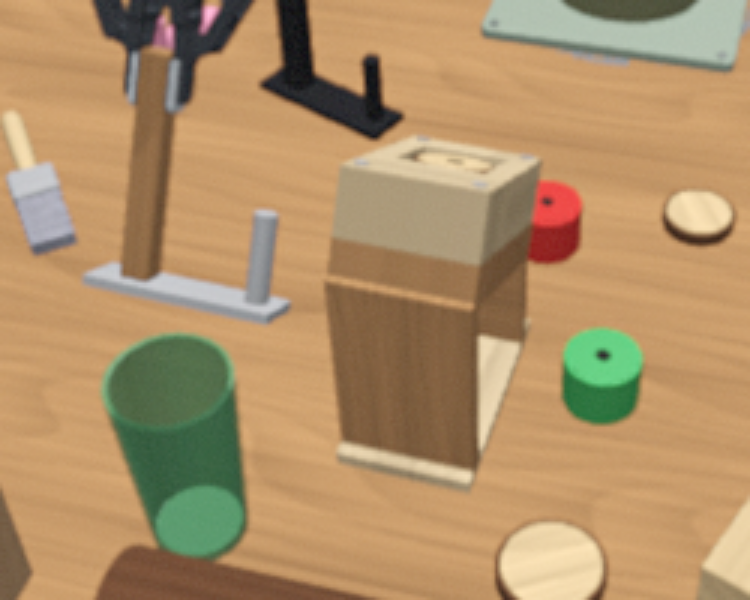

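The pusher is held tilted beside the jig. Its pin top is at crop (265,214), which is scene pixel (238,251). I'll check the pin tip and refine the slice/pocket position from this view and the top view.

```bash
python3 - <<'E'
from h import *
from cell import get_obs
o=get_obs();R0=R.from_quat(o["orientation"]);A=-R0.as_matrix()[:,2]
tip=o["eef_pos"]-A*60.7+95*R0.as_matrix()[:,1];print("expected tip",tip)
C=lambda d:cloud(d).reshape(-1,3)
P=np.vstack([C(pickle.load(open("scene2.pkl","rb")))])
L=(P-tip)@np.stack([jy,us,ax],1)   # coords about tip: y,upslope,axis
k=(abs(L[:,0])<20)&(abs(L[:,1])<20)&(L[:,2]>-60)&(L[:,2]<8)
Q=L[k];print("pin n",len(Q),"y lo/hi",np.percentile(Q[:,0],[3,50,97]),"us",np.percentile(Q[:,1],[3,50,97]),"axis max",np.percentile(Q[:,2],[98,100]))
k=(L[:,0]>-45)&(L[:,0]<-15)&(abs(L[:,1])<15)&(abs(L[:,2]+68)<8);print("foot top",np.median(L[k],0),k.sum())
# block in both views: coordinates about P0
for n in("scene2.pkl","top2.pkl","d0.pkl"):
    d=pickle.load(open(n,"rb"));d=d.get("top",d)
    B=(C(d)-P0)@np.stack([jy,us,ax],1)
    k=(abs(B[:,2]-48)<5)&(abs(B[:,0])<60)&(B[:,1]>-75)&(B[:,1]<110);Q=B[k];print(n,"block y,us",np.percentile(Q,[.5,99.5],0)[:,:2].round(1),"rim z",np.median(Q[:,2]))
    F=np.round(np.array([Q[:,0]+80,Q[:,1]+80])).astype(int)
    k=(abs(B[:,2]-45)<1.2)&(np.hypot(B[:,0],B[:,1])<29);print("  slice mean",B[k].mean(0).round(1),k.sum(), "ext",np.percentile(B[k],[1,99],0)[:,:2].round(1))
    # pocket dark walls: pts below 43
    k=(B[:,2]<40)&(B[:,2]>-1)&(abs(B[:,0])<40)&(abs(B[:,1])<40);Q=B[k];print("  gaps",len(Q),np.percentile(Q,[1,99],0)[:,:2].round(1) if len(Q)>4 else "")
E
```

```text
expected tip [ 599.4319551  -167.8206028   142.81980758]
pin n 233 y lo/hi [-7.51469891  2.10808235  8.17105113] us [-0.11003355  7.41102663 11.17725239] axis max [-0.35789982  0.08618669]
foot top [-31.19715985   1.6488606  -68.68168595] 51
scene2.pkl block y,us [[-50.1 -64.5]
 [ 49.8 102. ]] rim z 47.95945940255842
  slice mean [ 0.5  0.7 45.5] 92 ext [[-26.9 -24.3]
 [ 25.   22.9]]
  gaps 0 
top2.pkl block y,us [[-48.4 -64.3]
 [ 50.8 100.1]] rim z 47.79414118454849
  slice mean [ 0.6  0.5 45.1] 195 ext [[-26.  -27.5]
 [ 26.6  27.6]]
  gaps 193 [[-30.4 -32.1]
 [ 32.7  31. ]]
d0.pkl block y,us [[-48.4 -64.4]
 [ 50.7 100.2]] rim z 47.97579852425926
  slice mean [-0.  -1.  45.1] 198 ext [[-26.3 -27.8]
 [ 24.8  25.9]]
  gaps 194 [[-30.3 -31.7]
 [ 32.8  31.1]]
```

Call:
apply_moves:
  plan: "8 0 13 0 0 0 1; 15.5 0 26 0 0 0 1; 15.5 0 26 0 0 0 1; 15.5 20 26 0 0 0 1; 15.5 40 26 0 0 0 1; 15.5 60 26 0 0 0 1; 15.5 80 26 0 0 0 1; 15.5 100 26 0 0 0 1; 15.5 120 26 0 0 0 1; 15.5 129.8 26 0 0 0 1; 15.5 129.8 26 0 0 0 1; 15.5 129.8 26 0 0 0 1; 15.5 129.8 26 0 0 0 1"

```text
time_s: 7.55
eef_pos: [585.2, -139.2, 185.0]
orientation: [0.015, 0.97, 0.0, 0.241]
force: [13.2, -0.4, -25.0]
finger_gap: 0.271
grasp_force: 100.6
```

```bash
python3 - <<'E'
from h import *
from cell import get_obs
o=get_obs();print(o["force"],o["moment"],o["grasp_force"])
for t in (-30,-5,29): rel(o,P0-us*.5+ax*(60.7+t)+jy*(.2-95),ori(-ax,jy))
E
```

```text
[ 13.17528221  -0.42411292 -25.04953046] [-2.17926667  0.65229984 -1.33912657] 100.56125164031982
[23.3  6.8  2. ] [ 0.009 -0.036 -0.001] rows>= 0.4
[ 24.3   7.  -22.9] [ 0.009 -0.036 -0.001] rows>= 0.5
[ 25.5   7.3 -56.9] [ 0.009 -0.036 -0.001] rows>= 1.0
```

```bash
python3 - <<'E'
from h import *
from cell import get_obs,imaging
o=get_obs();print(o["q"]);R0=R.from_quat(o["orientation"]).as_matrix()
tip=o["eef_pos"]+R0[:,2]*60.7+95*R0[:,1];print("tip rel P0 (y,us,ax)",(tip-P0)@np.stack([jy,us,ax],1))
d=imaging.read_camera("scene");cv2.imwrite("pics/s3.png",cv2.resize(d["frame"][180:380,150:400,::-1],None,fx=3,fy=3))
E
```

```text
[ 3.23250215e-01  6.84560954e-01 -1.56515480e-01  1.98479127e+00
 -8.71941356e-01 -3.39581001e-05  2.63736031e+00]
tip rel P0 (y,us,ax) [ -6.08842335  20.81095446 -27.98938461]
```

View pics/s3.png

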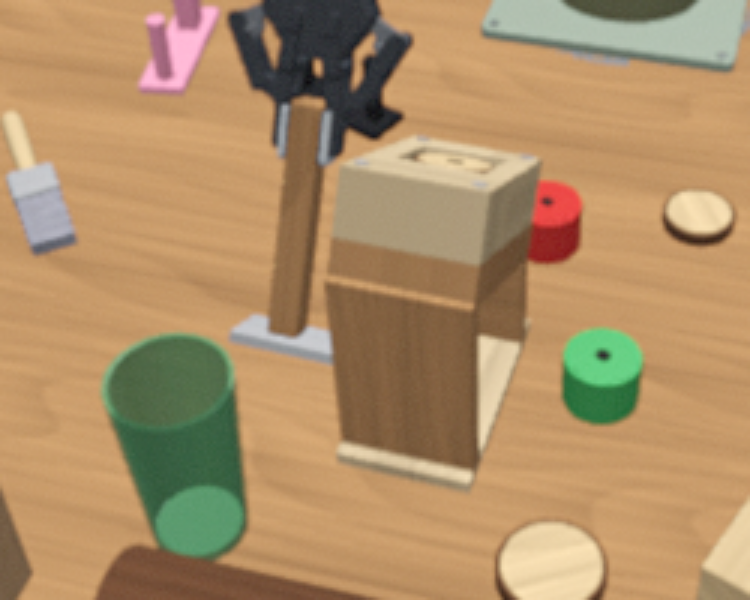

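The arm stopped against joint 6's lower limit (q6=0), leaving the pin touching the block's underside. In the crop, the foot is under the block at (290,340). I'll back out sideways, stand the tool down and regrip it with the hand leaning, so that the final tilt stays clear of that limit.

Call:
apply_moves:
  plan: "0 -15 0 0 0 0 1; 0 -35 0 0 0 0 1; 0 -60 0 0 0 0 1; 0 -90 0 0 0 0 1; 0 -125 0 0 0 0 1; 0 -135 0 0 0 0 1; 0 -135 0 0 0 0 1; 0 -135 0 0 0 0 1"

```text
time_s: 8.6
eef_pos: [581.1, -272.4, 184.0]
orientation: [0.014, 0.97, 0.001, 0.241]
force: [-0.1, -0.3, -3.2]
finger_gap: 0.272
grasp_force: 107.9
```

```bash
python3 - <<'E'
from h import *
from cell import get_obs
o=get_obs();print(o["q"],o["force"],o["moment"],o["grasp_force"]);R0=R.from_quat(o["orientation"]).as_matrix()
tip=o["eef_pos"]+R0[:,2]*60.7+95*R0[:,1];print("tip rel P0 (y,us,ax)",(tip-P0)@np.stack([jy,us,ax],1))
Rt=ori((0,0,-1),jy)
for p in((500,-270,220),(470,-265,220),(470,-265,137)): rel(o,p,Rt)
E
```

```text
[ 0.55200778  0.73920709 -0.10603652  1.80741461 -0.74336541  0.21743671
  2.73013918] [-0.10704883 -0.30461382 -3.22580832] [-0.1076153   1.07985682  0.01094041] 107.86597967147827
tip rel P0 (y,us,ax) [-139.21385184   20.30210139  -28.76246307]
[ 54.9   0.6 -69.8] [0.011 0.487 0.004] rows>= 2.6
[ 81.5   4.8 -83.8] [0.011 0.487 0.004] rows>= 2.6
[120.3   4.  -10.5] [0.011 0.487 0.004] rows>= 2.6
```

Call:
apply_moves:
  plan: "10 0 -40 0 0 0 1; 25 0 -60 0.002 0.08 0 1; 40 1 -72 0.004 0.16 0 1; 55 2 -80 0.006 0.24 0.002 1; 65 3 -83 0.008 0.33 0.003 1; 75 4 -84 0.01 0.41 0.004 1; 81.5 4.8 -84 0.011 0.487 0.004 1; 81.5 4.8 -84 0.011 0.487 0.004 1; 81.5 4.8 -84 0.011 0.487 0.004 1; 81.5 4.8 -84 0.011 0.487 0.004 1"

```text
time_s: 9.85
eef_pos: [469.5, -266.1, 220.2]
orientation: [0.017, 1.0, -0.0, 0.0]
force: [-0.4, -0.8, -4.2]
finger_gap: 0.264
grasp_force: 107.8
```

```bash
python3 - <<'E'
from h import *
from cell import get_obs,imaging
o=get_obs();print(o["q"],o["eef_pos"],o["orientation"])
d=imaging.read_camera("scene");P=cloud(d).reshape(-1,3)
Q=P[(P>[420,-330,60]).all(1)&(P<[520,-140,120]).all(1)]
print("lowest",np.percentile(Q[:,2],[0,1]))
e=o["eef_pos"];k=(abs(Q[:,0]-e[0])<40)&(Q[:,2]<110)&(abs(Q[:,1]-e[1]-20)<80);Q=Q[k];h=np.percentile(Q[:,2],1)
# foot-top plane: robust fit
c=Q.mean(0);n=np.array([0,0,1.]);c[2]=e[2]-136.7+8
for _ in range(6):
    k=abs((Q-c)@n)<2.5
    if k.sum()<10:break
    c=Q[k].mean(0);n=np.linalg.svd(Q[k]-c)[2][2];n*=np.sign(n[2])
print(k.sum(),c,n,box(Q[k]),"expect z",e[2]-128.7)
E
```

```text
[ 0.22603307  0.70836052  0.44348619  1.64054365 -0.37148028  0.87638156
  2.35240353] [ 469.52838756 -266.09488587  220.20371812] [ 1.73421991e-02  9.99849482e-01 -3.62605312e-04  3.61361753e-04]
lowest [80.97894411 82.91058343]
473 [ 476.60537285 -231.06843746   91.14843495] [4.15387595e-03 6.94955883e-04 9.99991131e-01] (array([ 472.5, -234.7]), array([137.5,  47.6]), 88.8) expect z 91.50371812236713
```

Call:
apply_moves:
  plan: "0 0 40 0 0 0 1; 0 0 70 0 0 0 1; 0 0 80 0 0 0 1; 0 0 83 0 0 0 1; 0 0 83 0 0 0 1; 0 0 83 0 0 0 1; 0 0 83 0 0 0 0.5; 0 0 83 0 0 0 0; 0 0 83 0 0 0 0; 0 0 83 0 0 0 0; 0 0 83 0 0 0 0"

```text
time_s: 11.28
eef_pos: [469.5, -266.1, 136.9]
orientation: [0.017, 1.0, -0.0, -0.0]
force: [-0.1, -0.3, 0.3]
finger_gap: 0.999
grasp_force: 0.0
```

Call:
apply_moves:
  plan: "2.4 0 0 0 0.12 0 0; 4.5 0 -0.6 0 0.24 0 0; 6.5 0 -1.1 0 0.349 0 0; 6.5 0 -1.1 0 0.349 0 0; 6.5 0 -1.1 0 0.349 0 0; 6.5 0 -1.1 0 0.349 0 1; 6.5 0 -1.1 0 0.349 0 1; 6.5 0 -1.1 0 0.349 0 1; 6.5 0 -1.1 0 0.349 0 1; 6.5 0 -1.1 0 0.349 0 1; 6.5 0 -1.1 0 0.349 0 1"
  newtons: 100

```text
time_s: 12.65
eef_pos: [463.0, -266.1, 138.1]
orientation: [0.017, 0.985, 0.002, -0.174]
force: [-0.6, -2.9, 4.2]
finger_gap: 0.268
grasp_force: 98.0
```

```bash
python3 - <<'E'
from h import *
from cell import get_obs,imaging
o=get_obs();print(o["q"],o["eef_pos"],o["orientation"],o["force"]);e=o["eef_pos"]
d=imaging.read_camera("scene");P=cloud(d).reshape(-1,3)
Q=P[(abs(P-[e[0]+5,e[1]+35,8.5])<[45,90,4]).all(1)]
print("foot",box(Q),np.median(Q[:,2]))
Q=P[(abs(P-[e[0]+6,e[1]+95,45])<[25,25,33]).all(1)];print("pin",np.percentile(Q,[2,98],0))
E
```

```text
[ 0.16720724  0.9872874   0.51927203  1.40333548 -0.2829802   1.15886425
  2.23532117] [ 463.02139903 -266.10194112  138.10914541] [ 0.0170302   0.98460865  0.00236469 -0.17392582] [-0.60547952 -2.91051915  4.18457981]
foot (array([ 472.6, -236. ]), array([135.2,  50. ]), 88.7) 7.560897487575971
pin [[ 468.01866993 -179.31263469   14.59758611]
 [ 485.33524568 -164.32510016   76.81588243]]
```

```bash
cat >> h.py <<'E'
def M(p,Rm): T=np.eye(4);T[:3,:3]=Rm;T[:3,3]=p;return T
def pz(zd,org): z=np.array(zd,float);z/=np.linalg.norm(z);y=np.cross(z,jy);return M(org,np.stack([jy,y,z],1))
def pusher_tip(s,t,u=-1): tip=P0+s*jy+t*ax+u*us;return pz(ax,tip-76*ax)
def relp(o,Tp,G): T=Tp@G;print("->",np.round(T[:3,3],1),end=" ");rel(o,T[:3,3],R.from_matrix(T[:3,:3]))
E
python3 - <<'E'
from h import *
from cell import get_obs
o=get_obs();H=np.array([469.5,-266.1,0])
Tt=M(o["eef_pos"],R.from_quat(o["orientation"]).as_matrix());G=np.linalg.inv(pz((0,0,1),H+47.5*jy))@Tt
pickle.dump(G,open("G.pkl","wb"));print(G.round(2))
relp(o,pz((0,0,1),H+47.5*jy+[0,0,80]),G)
relp(o,pusher_tip(-140,-10),G);relp(o,pusher_tip(-140,-39),G);relp(o,pusher_tip(0,-39),G)
E
```

```text
[[  0.     1.    -0.   -47.72]
 [  0.94  -0.     0.34   6.47]
 [  0.34  -0.    -0.94 138.13]
 [  0.     0.     0.     1.  ]]
-> [ 463.  -266.1  218.1] [ 27.4  -0.1 -75.2] [-0.  0. -0.] rows>= 1.3
-> [ 546.  -224.1  187.4] [-59.6  44.8 -74.3] [-0.001 -0.524  0.   ] rows>= 2.8
-> [ 560.5 -224.5  162.3] [-81.9  44.9 -55.6] [-0.001 -0.524  0.   ] rows>= 2.8
-> [565.  -84.6 162.3] [-81.6 184.9 -55.7] [-0.001 -0.524  0.   ] rows>= 3.4
```

Call:
apply_moves:
  plan: "14 0 -38 0 0 0 1; 27 0 -75 0 0 0 1; 27 0 -75 0 0 0 1; 10 0 -76 0 -0.1 0 1; -8 -1 -76 0 -0.2 0 1; -25 -1 -76 0 -0.3 0 1; -43 -2 -75 0 -0.41 0 1; -60 -2.6 -74 0 -0.524 0 1; -60 -2.6 -74 0 -0.524 0 1; -71 -2.6 -65 0 -0.524 0 1; -82 -2.6 -55.6 0 -0.524 0 1; -82 -2.6 -55.6 0 -0.524 0 1; -82 -2.6 -55.6 0 -0.524 0 1; -82 -2.6 -55.6 0 -0.524 0 1"

```text
time_s: 14.45
eef_pos: [558.9, -271.9, 162.5]
orientation: [0.017, 0.996, -0.002, 0.087]
force: [-0.1, 0.4, -3.5]
finger_gap: 0.273
grasp_force: 99.4
```

```bash
sed -i 's/return pz(ax,tip-76\*ax)/return pz(ax,tip-76*ax-47.5*jy)/' h.py; python3 - <<'E'
from h import *
from cell import get_obs,imaging
G=pickle.load(open("G.pkl","rb"));o=get_obs();print(o["q"],o["force"])
Tt=M(o["eef_pos"],R.from_quat(o["orientation"]).as_matrix());Tp=Tt@np.linalg.inv(G);tip=(Tp@[47.5,0,76,1])[:3]
print("tip rel P0",(tip-P0)@np.stack([jy,us,ax],1),"axis",Tp[:3,2],ax)
for n in("scene","top"):
    P=cloud(imaging.read_camera(n)).reshape(-1,3);L=(P-tip)@np.stack([jy,us,ax],1)
    Q=L[(abs(L[:,0])<20)&(abs(L[:,1])<20)&(L[:,2]>-60)&(L[:,2]<8)];print(n,len(Q),np.percentile(Q,[2,50,98],0).round(1).tolist())
for s,t in((-140,-39),(0,-39),(0,29)): relp(o,pusher_tip(s,t),G)
E
```

```text
[ 0.2674687   0.8244081   0.3370573   1.59189542 -0.536246    0.66148111
  2.43011584] [-0.14892533  0.38332107 -3.54430028]
tip rel P0 [-139.92012813   -0.96237585  -38.89880893] axis [-0.50004467  0.01695155  0.86583368] [-0.49975  0.01625  0.866  ]
scene 219 [[-8.4, -2.2, -58.1], [2.1, 7.6, -28.2], [7.9, 12.6, -0.6]]
top 93 [[-6.5, -5.1, -58.5], [3.2, 5.8, -7.9], [9.8, 10.4, 3.6]]
-> [ 558.9 -272.   162.3] [ 0.  -0.1  0.2] [-0.001  0.     0.   ] rows>= 0.0
-> [ 563.5 -132.1  162.3] [  0.3 139.9  -0. ] [-0.001  0.     0.   ] rows>= 2.2
-> [ 529.5 -131.   221.2] [ 23.5 139.7 -63.9] [-0.001  0.     0.   ] rows>= 2.5
```

Call:
apply_moves:
  plan: "0 20 0 0 0 0 1; 0 40 0 0 0 0 1; 0 60 0 0 0 0 1; 0 80 0 0 0 0 1; 0.2 100 0 0 0 0 1; 0.3 120 0 0 0 0 1; 0.3 140 0 0 0 0 1; 0.3 140 0 0 0 0 1; 0.3 140 0 0 0 0 1; 0.3 140 0 0 0 0 1"

```text
time_s: 15.8
eef_pos: [563.4, -132.2, 162.0]
orientation: [0.017, 0.996, -0.002, 0.087]
force: [-1.0, -1.5, -3.8]
finger_gap: 0.27
grasp_force: 99.4
```

```bash
cat > st.py <<'E'
from h import *
from cell import get_obs
G=pickle.load(open("G.pkl","rb"));o=get_obs();print(o["q"],o["force"],o["moment"],o["grasp_force"])
Tt=M(o["eef_pos"],R.from_quat(o["orientation"]).as_matrix());Tp=Tt@np.linalg.inv(G);tip=(Tp@[47.5,0,76,1])[:3]
print("tip rel P0",(tip-P0)@np.stack([jy,us,ax],1),"axis",Tp[:3,2],ax)
for t in(-25,-5,5,29): relp(o,pusher_tip(0,t),G)
E
python3 st.py
```

```text
[-0.00465381  0.77207481  0.3664692   1.76363332 -0.58419526  0.53928782
  2.26839469] [-1.03165316 -1.48587292 -3.82839363] [-0.1629545   0.53805973 -0.00307136] 99.42431330680847
tip rel P0 [ -0.21054641  -1.27956266 -39.28463262] axis [-0.49986573  0.01714158  0.86593326] [-0.49975  0.01625  0.866  ]
-> [ 556.5 -131.9  174.4] [  4.6   0.1 -13.4] [-0.001  0.    -0.   ] rows>= 0.2
-> [ 546.5 -131.5  191.7] [ 11.5   0.1 -32.2] [-0.001  0.    -0.   ] rows>= 0.5
-> [ 541.5 -131.4  200.4] [ 14.9   0.1 -41.6] [-0.001  0.    -0.   ] rows>= 0.7
-> [ 529.5 -131.   221.2] [ 23.1   0.  -64.2] [-0.001  0.    -0.   ] rows>= 1.1
```

Free in place. Now up into the hole, to just below the slice.

Call:
apply_moves:
  plan: "2.3 0 -6.7 0 0 0 1; 4.6 0 -13.4 0 0 0 1; 7 0 -20 0 0 0 1; 9.3 0 -26 0 0 0 1; 11.5 0 -32.2 0 0 0 1; 11.5 0 -32.2 0 0 0 1; 11.5 0 -32.2 0 0 0 1"

```text
time_s: 16.68
eef_pos: [546.6, -131.2, 191.5]
orientation: [0.017, 0.996, -0.002, 0.087]
force: [-0.3, -0.5, -4.4]
finger_gap: 0.27
grasp_force: 99.5
```

```bash
python3 st.py
```

```text
[-0.02229961  0.70998191  0.39853957  1.78812613 -0.55807769  0.58003866
  2.25662754] [-0.26911102 -0.47662527 -4.3819196 ] [-0.11996776  0.60792061  0.06603212] 99.51360583305359
tip rel P0 [ 0.35135124 -1.12038584 -5.24140364] axis [-0.49970631  0.01656633  0.86603647] [-0.49975  0.01625  0.866  ]
-> [ 556.5 -131.9  174.4] [-6.8 -0.3 18.6] [-0.001 -0.     0.001] rows>= 0.3
-> [ 546.5 -131.5  191.7] [ 0.  -0.4 -0.2] [-0.001 -0.     0.001] rows>= 0.0
-> [ 541.5 -131.4  200.4] [ 3.5 -0.4 -9.6] [-0.001 -0.     0.001] rows>= 0.2
-> [ 529.5 -131.   221.2] [ 11.7  -0.4 -32.2] [-0.001 -0.     0.001] rows>= 0.5
```

Call:
apply_moves:
  plan: "2 -0.2 -5 0 0 0 1; 3.5 -0.4 -9.6 0 0 0 1; 5 -0.4 -14 0 0 0 1; 7 -0.4 -19 0 0 0 1; 8.5 -0.4 -24 0 0 0 1; 10.5 -0.4 -29 0 0 0 1; 12 -0.4 -33 0 0 0 1; 12 -0.4 -33 0 0 0 1; 12 -0.4 -33 0 0 0 1; 12 -0.4 -33 0 0 0 1"

```text
time_s: 17.92
eef_pos: [529.1, -131.0, 222.1]
orientation: [0.017, 0.996, -0.002, 0.087]
force: [0.2, -0.0, -3.6]
finger_gap: 0.268
grasp_force: 99.6
```

```bash
python3 st.py; cat > sl.py <<'E'
from h import *
from cell import imaging
for n in("scene","top"):
    d=imaging.read_camera(n);B=(cloud(d).reshape(-1,3)-P0)@np.stack([jy,us,ax],1)
    k=(np.hypot(B[:,0],B[:,1])<33)&(B[:,2]>55)&(B[:,2]<95);Q=B[k];k=Q[:,2]>np.percentile(Q[:,2],60)-4
    if len(Q): print(n,len(Q),"top z",np.percentile(Q[:,2],[50,90]),"y,us",np.percentile(Q[k],[1,99],0)[:,:2].round(1).tolist())
E
python3 sl.py
```

```text
[-0.04171757  0.64611383  0.43474224  1.80545453 -0.52630187  0.62798635
  2.2410047 ] [ 0.20226463 -0.02808567 -3.61552323] [-0.15596965  0.56445636 -0.00677336] 99.62583661079407
tip rel P0 [-0.07743393 -0.89193468 29.94051567] axis [-0.50003072  0.01668299  0.86584696] [-0.49975  0.01625  0.866  ]
-> [ 556.5 -131.9  174.4] [-18.7   0.1  51.7] [-0.001  0.     0.001] rows>= 0.9
-> [ 546.5 -131.5  191.7] [-11.8   0.1  32.9] [-0.001  0.     0.001] rows>= 0.6
-> [ 541.5 -131.4  200.4] [-8.4  0.1 23.5] [-0.001  0.     0.001] rows>= 0.4
-> [ 529.5 -131.   221.2] [-0.2  0.1  1. ] [-0.001  0.     0.001] rows>= 0.0
scene 360 top z [68.2805865  75.67638306] y,us [[-27.0, -22.9], [28.3, 30.0]]
top 589 top z [75.47675401 78.40080045] y,us [[-27.4, -24.5], [28.4, 28.1]]
```

Slice top is 75.5 mm above the pocket floor, so 27.5 mm stands out of the pocket. Withdrawing now.

Call:
apply_moves:
  plan: "-4 0 11 0 0 0 1; -8 0 22 0 0 0 1; -12 0 33 0 0 0 1; -16 0 44 0 0 0 1; -20 0 55 0 0 0 1; -23.5 0 65 0 0 0 1; -23.5 0 65 0 0 0 1; -23.5 0 65 0 0 0 1; -23.5 -20 65 0 0 0 1; -23.5 -50 65 0 0 0 1; -23.5 -80 65 0 0 0 1; -23.5 -110 65 0 0 0 1; -23.5 -140 65 0 0 0 1; -23.5 -140 65 0 0 0 1; -23.5 -140 65 0 0 0 1"

```text
time_s: 19.9
eef_pos: [558.6, -271.6, 162.5]
orientation: [0.017, 0.996, -0.002, 0.087]
force: [0.1, 0.5, -4.4]
finger_gap: 0.267
grasp_force: 99.8
```

```bash
python3 st.py|head -3; python3 sl.py; python3 - <<'E'
from h import *
from cell import get_obs,imaging
G=pickle.load(open("G.pkl","rb"));o=get_obs();H=np.array([469.5,-266.1,0])
relp(o,pusher_tip(-140,-5),G)
for z in(80,0): relp(o,pz((0,0,1),H+47.5*jy+[0,0,z]),G)
E
```

```text
[ 0.26812487  0.82388548  0.3358208   1.59291855 -0.53583175  0.66103964
  2.43031922] [ 0.08155084  0.4889836  -4.39132957] [-0.10278027  0.58400131  0.04768006] 99.82875108718872
tip rel P0 [-139.63211312   -1.24297509  -38.68804822] axis [-0.50000631  0.01622397  0.86586978] [-0.49975  0.01625  0.866  ]
scene 359 top z [68.1641586  75.66960518] y,us [[-27.5, -22.7], [28.4, 30.7]]
top 633 top z [75.42251174 78.24881254] y,us [[-25.9, -27.6], [28.5, 28.3]]
-> [ 541.9 -271.5  191.7] [ 11.6  -0.8 -31.8] [-0.     0.     0.001] rows>= 0.5
-> [ 463.  -266.1  218.1] [ 84.8   1.9 -71.5] [0.001 0.524 0.001] rows>= 2.8
-> [ 463.  -266.1  138.1] [98.7  2.   7.3] [0.001 0.524 0.001] rows>= 2.8
```

Call:
apply_moves:
  plan: "12 -1 -32 0 0 0 1; 25 -1 -42 0 0.06 0 1; 40 0 -52 0 0.17 0 1; 55 1 -62 0 0.29 0 1; 70 1.5 -68 0 0.41 0 1; 85 2 -71.5 0.001 0.524 0.001 1; 85 2 -71.5 0.001 0.524 0.001 1; 88 2 -52 0.001 0.524 0.001 1; 92 2 -30 0.001 0.524 0.001 1; 96 2 -8 0.001 0.524 0.001 1; 97.8 2 2 0.001 0.524 0.001 1; 98.6 2 6.8 0.001 0.524 0.001 1; 98.6 2 6.8 0.001 0.524 0.001 1; 98.6 2 6.8 0.001 0.524 0.001 1"

```text
time_s: 21.75
eef_pos: [463.0, -267.0, 139.0]
orientation: [0.018, 0.985, 0.002, -0.174]
force: [0.6, -0.0, -4.1]
finger_gap: 0.269
grasp_force: 99.7
```

Call:
apply_moves:
  plan: "0 0 0 0 0 0 0.6; 0 0 0 0 0 0 0.2; 0 0 0 0 0 0 0; 0 0 0 0 0 0 0; 0 0 0 0 0 0 0; 0 0 -40 0 0 0 0; 0 0 -90 0 0 0 0; 0 0 -140 0 0 0 0; 0 0 -140 0 0 0 0; 0 0 -140 0 0 0 0"

```text
time_s: 23.0
eef_pos: [510.4, -268.2, 269.4]
orientation: [0.018, 0.985, 0.002, -0.174]
force: [-0.5, 0.7, 0.5]
finger_gap: 0.998
grasp_force: 0.0
```

```bash
python3 - <<'E'
from h import *
from cell import get_obs,imaging
o=get_obs();print(o["q"],o["eef_pos"],o["orientation"],o["force"])
d=imaging.read_camera("scene");P=cloud(d).reshape(-1,3)
Q=P[(abs(P-[470,-231,8.5])<[45,90,4]).all(1)];print("foot",box(Q),np.median(Q[:,2]))
Q=P[(abs(P-[470,-266,178])<[30,30,8]).all(1)];print("handle",box(Q),Q[:,2].max())
# slice grasp: tool 15 deg short of the axis (leaning about jig y), grasp point at z=h on the axis
for tilt in(14,10):
  for h in(110,69):
    z=-(np.cos(np.radians(tilt))*ax+np.sin(np.radians(tilt))*us);g=P0+ax*h+us*.4+jy*.5
    print(tilt,h,z.round(3),(g+19*z).round(1),end=" ");rel(o,g+19*z,ori(z,jy))
    print("   flipped",end="");rel(o,g+19*z,ori(z,-jy))
E
python3 sl.py
```

```text
[ 0.17521092  0.92134514  0.55673288  1.02900318 -0.24727561  1.58657352
  2.17304751] [ 510.4216084  -268.23813305  269.3574252 ] [ 0.01757515  0.9845039   0.00236074 -0.17446378] [-0.533954    0.66730962  0.48989705]
foot (array([ 473.2, -236. ]), array([136.6,  47.6]), 88.8) 7.688068845522935
handle (array([ 473.2, -266.1]), array([21.6, 23.4]), 82.6) 182.72509292873258
14 110 [ 0.276 -0.009 -0.961] [535.2 -35.4 223.2] [-31.3 233.6  37.3] [-0.001 -0.63  -0.003] rows>= 3.8
   flipped[-31.3 233.6  37.3] [-9.720e-01  2.000e-03  2.984e+00] rows>= 16.8
14 69 [ 0.276 -0.009 -0.961] [555.7 -36.1 187.7] [-62.7 233.8  63.6] [-0.001 -0.63  -0.003] rows>= 4.0
   flipped[-62.7 233.8  63.6] [-9.720e-01  2.000e-03  2.984e+00] rows>= 16.8
10 110 [ 0.342 -0.011 -0.94 ] [536.5 -35.4 223.6] [-32.3 233.6  36.5] [-0.002 -0.7   -0.003] rows>= 3.8
   flipped[-32.3 233.6  36.5] [-1.076e+00  2.000e-03  2.948e+00] rows>= 16.8
10 69 [ 0.342 -0.011 -0.94 ] [557.  -36.1 188.1] [-63.8 233.8  62.8] [-0.002 -0.7   -0.003] rows>= 4.0
   flipped[-63.8 233.8  62.8] [-1.076e+00  2.000e-03  2.948e+00] rows>= 16.8
scene 362 top z [68.09545463 75.65633627] y,us [[-26.8, -24.3], [28.6, 29.8]]
top 101 top z [73.75894565 78.40876279] y,us [[7.2, -8.0], [30.4, 28.1]]
```

```bash
python3 - <<'E'
from h import *
from cell import get_obs,imaging
o=get_obs();d=imaging.read_camera("scene");P=cloud(d).reshape(-1,3)
L=R.from_quat(o["orientation"]).inv().apply(P-o["eef_pos"])
Q=L[(abs(L[:,0])<20)&(abs(L[:,1])<65)&(abs(L[:,2])<50)]
for s in(-1,1):
    q=Q[Q[:,1]*s>30];print(len(q),"tip z",np.sort(q[:,2])[-6:].round(1),"y",np.percentile(q[q[:,2]>-30,1],[2,98]).round(1))
E
```

```text
122 tip z [-14.9 -14.7 -14.3 -13.8 -13.7 -11.3] y [-54.4 -42.3]
87 tip z [-21.  -20.2 -19.7 -17.6 -17.4 -17.1] y [44.1 56.4]
```

```bash
python3 - <<'E'
from h import *
from cell import get_obs
o=get_obs();t=np.radians(14);z=-(np.cos(t)*ax+np.sin(t)*us)
for h in(130,65.5):
    g=P0+ax*h+us*.4+jy*.5;print((g+19*z).round(1),end=" ");rel(o,g+19*z,ori(z,jy))
E
```

```text
[525.2 -35.1 240.5] [-15.9 233.5  24.5] [-0.001 -0.63  -0.003] rows>= 3.8
[557.5 -36.1 184.7] [-65.4 233.7  65.9] [-0.001 -0.63  -0.003] rows>= 4.0
```

Call:
apply_moves:
  plan: "-3 20 -5 0 -0.1 0 0; -6 60 -5 0 -0.25 0 0; -9 110 0 0 -0.4 0 0; -12 160 10 0 -0.52 0 0; -16 205 20 0 -0.63 -0.003 0; -16 233.5 24.5 0 -0.63 -0.003 0; -16 233.5 24.5 0 -0.63 -0.003 0; -16 233.5 24.5 0 -0.63 -0.003 0; -16 233.5 24.5 0 -0.63 -0.003 0"

```text
time_s: 24.32
eef_pos: [525.6, -36.2, 241.1]
orientation: [0.016, 0.99, -0.003, 0.14]
force: [-0.0, 0.6, -0.8]
finger_gap: 0.996
grasp_force: 0.0
```

```bash
python3 - <<'E'
from h import *
from cell import get_obs,imaging
o=get_obs();t=np.radians(14);z=-(np.cos(t)*ax+np.sin(t)*us);print(o["q"],o["eef_pos"])
for h in(85,65.5):
    g=P0+ax*h+us*.4+jy*.5;rel(o,g+19*z,ori(z,jy))
d=imaging.read_camera("wrist");cv2.imwrite("pics/w3.png",d["frame"][...,::-1])
B=(cloud(d,wristT(o,d)).reshape(-1,3)-P0)@np.stack([jy,us,ax],1)
k=(abs(B[:,2]-75.5)<4)&(np.hypot(B[:,0],B[:,1])<38);Q=B[k];print(len(Q),np.median(Q[:,2]),np.percentile(Q,[1,99],0).round(1))
E
```

```text
[-0.2534331   0.55829725  0.43015817  1.95386487 -0.56875193  0.44720115
  2.11243339] [525.62109082 -36.21151305 241.07390442]
[-10.3   1.2  44.1] [-0.002  0.001 -0.   ] rows>= 0.7
[-15.    1.3  63. ] [-0.002  0.001 -0.   ] rows>= 1.0
9813 75.09949270924436 [[-27.6 -29.3  73.2]
 [ 27.6  26.3  76.7]]
```

View pics/w3.png

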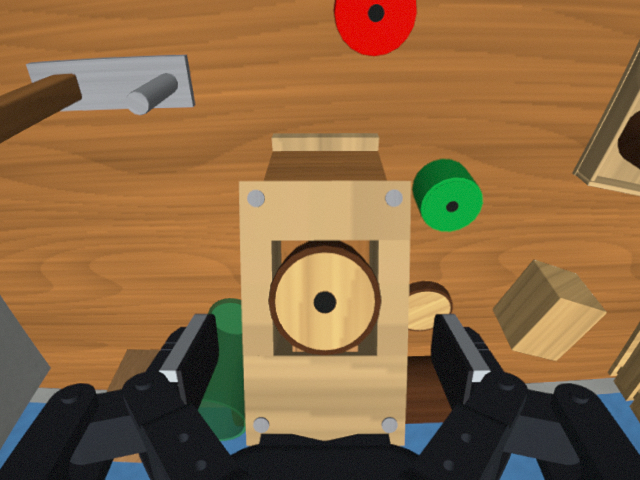

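The slice is centred between the fingers, with its drill mark at (325,302) and the finger midline at about x=325. Descending to grip it.

Call:
apply_moves:
  plan: "-5 0.5 21 0 0 0 0; -10 1 43 0 0 0 0; -13 1 55 0 0 0 0; -15 1 63 0 0 0 0; -15 1 63 0 0 0 0; -15 1 63 0 0 0 0; -15 1 63 0 0 0 0.3; -15 1 63 0 0 0 0.6; -15 1 63 0 0 0 0.6; -15 1 63 0 0 0 0.6; -15 1 63 0 0 0 0.6"
  newtons: 50

```text
time_s: 25.75
eef_pos: [557.7, -35.5, 184.9]
orientation: [0.016, 0.99, -0.003, 0.14]
force: [-0.6, -1.4, 6.3]
finger_gap: 0.684
grasp_force: 54.6
```

```bash
python3 - <<'E'
from h import *
from cell import get_obs
o=get_obs();print(o["q"],o["force"],(o["eef_pos"]-P0)@np.stack([jy,us,ax],1))
rel(o,o["eef_pos"]+60*ax,R.from_quat(o["orientation"]))
E
```

```text
[-0.17910901  0.67842905  0.3181014   1.92764722 -0.63974922  0.33703578
  2.16600128] [-0.61448933 -1.40831553  6.26657123] [ 1.09333762 -3.90918592 47.22628682]
[ 14.4  -0.1 -58.2] [0. 0. 0.] rows>= 1.0
```

Call:
apply_moves:
  plan: "1 0 -4 0 0 0 0.6; 2.4 0 -9.7 0 0 0 0.6; 4.8 0 -19.4 0 0 0 0.6; 7.2 0 -29 0 0 0 0.6; 9.6 0 -39 0 0 0 0.6; 12 0 -48.5 0 0 0 0.6; 14.4 0 -58 0 0 0 0.6; 17 0 -70 0 0 0 0.6; 17 0 -70 0 0 0 0.6; 17 0 -70 0 0 0 0.6"

```text
time_s: 27.0
eef_pos: [521.8, -34.0, 247.1]
orientation: [0.016, 0.99, -0.003, 0.14]
force: [-0.3, -0.1, -0.1]
finger_gap: 0.688
grasp_force: 55.1
```

```bash
python3 - <<'E'
from h import *
from cell import get_obs,imaging
o=get_obs();print(o["q"],o["eef_pos"],o["force"])
Rt=R.from_quat(o["orientation"])
# slice estimate: depth points near the fingers, in tool axes; slice axis expected in tool axes
for n in("scene","wrist"):
    d=imaging.read_camera(n);T=wristT(o,d) if n=="wrist" else None
    L=Rt.inv().apply(cloud(d,T).reshape(-1,3)-o["eef_pos"])
    t=np.radians(14);a=Rt.inv().apply(ax);print("ax in tool",a.round(3))
    k=(abs(L[:,0])<45)&(abs(L[:,1])<27)&(L[:,2]<20)&(L[:,2]>-50)&(d["depth"].ravel()>0);Q=L[k]
    if n=="wrist":
        c=Q.mean(0);nn=a
        for _ in range(8):
            kk=abs((Q-c)@nn)<2; c=Q[kk].mean(0);nn=np.linalg.svd(Q[kk]-c)[2][2];nn*=np.sign(nn@a)
        print("top face n",nn,c,kk.sum(),"ang to ax",np.degrees(np.arccos(min(1,nn@a))),np.percentile(Q[kk],[1,99],0).round(1))
    else: print(len(Q),np.percentile(Q,[1,99],0).round(1))
    cv2.imwrite(f"pics/{n}4.png",d["frame"][...,::-1])
E
```

```text
[-0.26897424  0.54529153  0.44598149  1.95659472 -0.56253859  0.4598253
  2.10575688] [521.83532274 -34.0172646  247.09983141] [-0.32583977 -0.08398583 -0.08922039]
ax in tool [ 0.241 -0.001 -0.97 ]
612 [[-36.  -26.  -32.4]
 [ 16.3  26.5  11.8]]
ax in tool [ 0.241 -0.001 -0.97 ]
top face n [ 0.23902821  0.00815792 -0.97097835] [  4.91529065   0.3135657  -25.68834386] 19414 ang to ax 0.6421365024448512 [[-22.8 -25.8 -32.3]
 [ 30.7  26.  -18.4]]
```

View pics/wrist4.png

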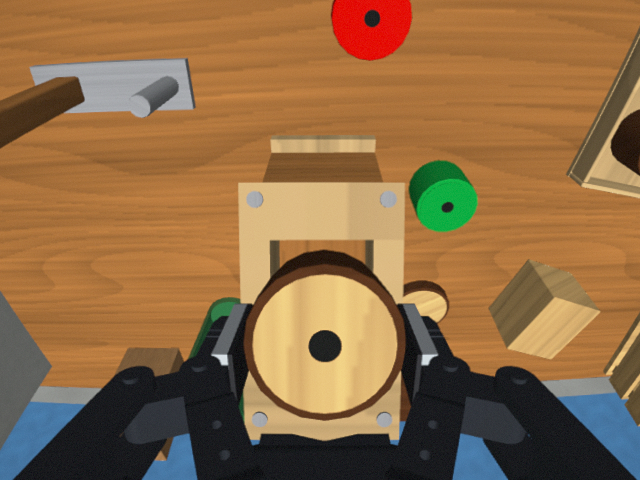

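```bash
cat > pl.py <<'E'
from h import *
from cell import get_obs
lx=np.array([.981,-.193,0]);ly=np.array([.193,.981,0]);TC=np.array([486.8,305.6,0]);up=np.array([0,0,1.])
n=np.array([.241,0,-.97]);n/=np.linalg.norm(n);bot=np.array([-6.3,.3,18.1])
z=n[2]*up-n[0]*lx;Rt=ori(z,ly)
def place(o,along,lat,h):
    b=TC+along*lx+lat*ly+[0,0,h];p=b-Rt.apply(bot);print(h,p.round(1),end=" ");rel(o,p,Rt)
E
python3 - <<'E'
from pl import *
o=get_obs();print(Rt.apply(n))
place(o,-50,0,150);place(o,-50,0,60)
E
```

```text
[-4.47782529e-05  8.80958493e-06  9.99999999e-01]
150 [436.  315.3 169.1] [114.6 346.6  47.4] [0.001 0.522 0.164] rows>= 5.9
60 [436.  315.3  79.1] [139.4 346.8 133.9] [0.001 0.522 0.164] rows>= 6.4
```

Call:
apply_moves:
  plan: "10 20 -10 0 0.03 0.01 0.6; 22 60 -8 0 0.08 0.03 0.6; 36 105 0 0 0.15 0.05 0.6; 50 150 8 0 0.22 0.07 0.6; 64 200 18 0 0.3 0.09 0.6; 80 250 28 0 0.38 0.12 0.6; 96 295 38 0.001 0.45 0.14 0.6; 114 346 47 0.001 0.522 0.164 0.6; 122 346.6 75 0.001 0.522 0.164 0.6; 131 346.7 105 0.001 0.522 0.164 0.6; 139.4 346.8 134 0.001 0.522 0.164 0.6; 139.4 346.8 134 0.001 0.522 0.164 0.6; 139.4 346.8 134 0.001 0.522 0.164 0.6; 139.4 346.8 134 0.001 0.522 0.164 0.6"

```text
time_s: 28.85
eef_pos: [436.5, 315.6, 80.3]
orientation: [0.096, 0.988, 0.012, -0.12]
force: [-0.9, 0.1, -0.6]
finger_gap: 0.684
grasp_force: 55.3
```

```bash
python3 - <<'E'
from pl import *
from cell import imaging
o=get_obs();print(o["q"],o["eef_pos"],o["force"],o["finger_gap"])
place(o,-50,0,15);place(o,-50,0,5)
d=imaging.read_camera("scene");cv2.imwrite("pics/s5.png",cv2.resize(d["frame"][180:380,340:590,::-1],None,fx=3,fy=3))
P=cloud(d).reshape(-1,3);L=(P-TC)@np.stack([lx,ly,up],1)
Q=L[(abs(L[:,0])<112)&(abs(L[:,1])<75)&(L[:,2]>24)&(L[:,2]<33)];print("rim ext",np.percentile(Q,[1,99],0).round(1))
Q=L[(abs(L[:,0]-47)<45)&(abs(L[:,1]+12)<45)&(abs(L[:,2]-50)<2.5)];print("done",np.percentile(Q,[1,99],0).round(1))
Q=L[(abs(L[:,0]+50)<42)&(abs(L[:,1])<28)&(L[:,2]>50)&(L[:,2]<115)];print("slice",np.percentile(Q,[1,99],0).round(1))
T=R.from_quat(o["orientation"]).inv()
d=imaging.read_camera("wrist");Q=T.apply(cloud(d,wristT(o,d)).reshape(-1,3)-o["eef_pos"]);Q=Q[(abs(Q[:,0])<45)&(abs(Q[:,1])<27)&(Q[:,2]<-5)&(Q[:,2]>-50)]
c=Q.mean(0);nn=n
for _ in range(8):
    kk=abs((Q-c)@nn)<2; c=Q[kk].mean(0);nn=np.linalg.svd(Q[kk]-c)[2][2];nn*=np.sign(nn@n)
print("normal world",R.from_quat(o["orientation"]).apply(nn))
E
```

```text
[-0.81990843  1.00970418  0.49465736  1.58629183 -0.71959482  0.95519438
  1.40496359] [436.51212914 315.55230956  80.31064049] [-0.89282992  0.07198382 -0.61988119] 0.6843041682014555
15 [436.  315.3  34.1] [-10.6  -0.4  45. ] [0.001 0.002 0.   ] rows>= 0.7
5 [436.  315.3  24.1] [-13.   -0.4  54.7] [0.001 0.002 0.   ] rows>= 0.9
rim ext [[-104.8  -66.2   24.1]
 [ 107.    64.2   32.5]]
done [[ 22.1 -40.6  47.6]
 [ 79.3  14.8  51.9]]
slice [[-73.6 -27.2  62.9]
 [-16.2  27.1 109.1]]
normal world [0.00196769 0.0077682  0.99996789]
```

View pics/s5.png

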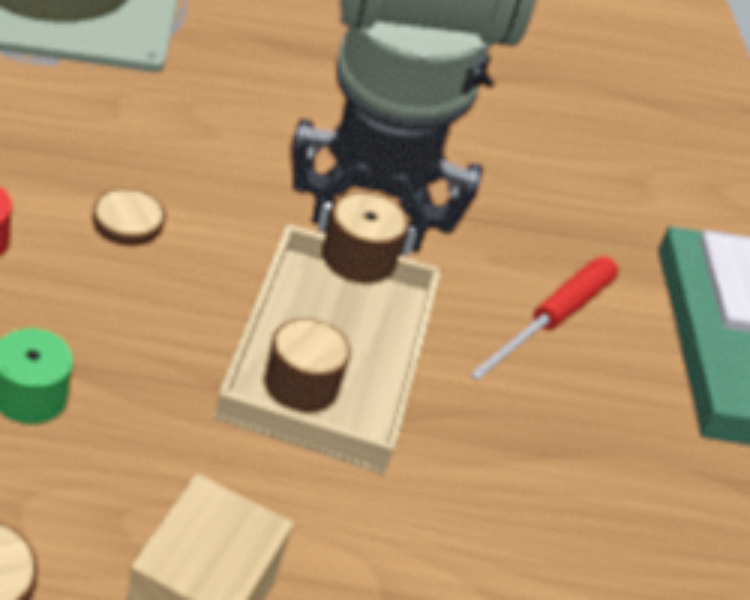

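Slice is over the free end of the tray at (368,235), upright, with the done slice at (307,360). Lowering.

Call:
apply_moves:
  plan: "-3 -0.2 12 0 0.002 0 0.6; -6 -0.4 26 0 0.002 0 0.6; -9 -0.4 38 0 0.002 0 0.6; -11 -0.4 46 0 0.002 0 0.6; -12.2 -0.4 51.5 0 0.002 0 0.6; -12.2 -0.4 51.5 0 0.002 0 0.6; -12.2 -0.4 51.5 0 0.002 0 0.6"

```text
time_s: 29.82
eef_pos: [435.6, 315.1, 26.6]
orientation: [0.096, 0.988, 0.012, -0.121]
force: [0.6, 0.3, -0.9]
finger_gap: 0.689
grasp_force: 55.3
```

Call:
apply_moves:
  plan: "-0.25 0 1 0 0 0 0.6; -0.5 0 2 0 0 0 0.6; -0.5 0 2 0 0 0 0.6; -0.5 0 2 0 0 0 0.6"

```text
time_s: 30.32
eef_pos: [435.5, 315.0, 24.3]
orientation: [0.096, 0.988, 0.012, -0.122]
force: [-0.4, -0.3, -1.1]
finger_gap: 0.682
grasp_force: 55.3
```

Call:
apply_moves:
  plan: "-0.2 0 0.7 0 0 0 0.6; -0.4 0 1.5 0 0 0 0.6; -0.4 0 1.5 0 0 0 0.6; -0.4 0 1.5 0 0 0 0.6"

```text
time_s: 30.82
eef_pos: [435.5, 315.0, 23.7]
orientation: [0.096, 0.988, 0.012, -0.122]
force: [-3.7, -3.7, 19.9]
finger_gap: 0.686
grasp_force: 57.3
```

```bash
cat > f.py <<'E'
from pl import *
from cell import imaging
o=get_obs();print(o["force"],o["eef_pos"])
for nm in("scene","top"):
    P=cloud(imaging.read_camera(nm)).reshape(-1,3);L=(P-TC)@np.stack([lx,ly,up],1)
    for c in((47,-12),(-48,0)):
        Q=L[(np.hypot(L[:,0]-c[0],L[:,1]-c[1])<34)&(L[:,2]>40)&(L[:,2]<58)];print(nm,c,len(Q),np.percentile(Q[:,2],[50,90,99]).round(1),np.percentile(Q,[1,99],0)[:,:2].round(1).tolist())
E
python3 f.py
```

```text
[-3.72099012 -3.68168119 19.8973747 ] [435.4598858  315.04083567  23.73592173]
scene (47, -12) 466 [49.  50.7 52.2] [[21.5, -41.3], [78.3, 15.2]]
scene (-48, 0) 385 [49.3 51.2 52.9] [[-74.3, -29.8], [-17.9, 28.0]]
top (47, -12) 388 [50.4 53.9 56.4] [[19.1, -41.8], [75.1, 6.5]]
top (-48, 0) 247 [50.5 54.6 56.3] [[-76.4, -29.2], [-45.1, 28.0]]
```

Call:
apply_moves:
  plan: "0.2 0 -0.8 0 0 0 0.6; 0.2 0 -0.8 0 0 0 0.4; 0.2 0 -0.8 0 0 0 0.2; 0.2 0 -0.8 0 0 0 0.14; 0.2 0 -0.8 0 0 0 0.14; 0.2 0 -0.8 0 0 0 0.14; 0.2 0 -10 0 0 0 0.14; 0.2 0 -30 0 0 0 0.14; 0.2 0 -60 0 0 0 0.14; 0.2 0 -110 0 0 0 0; 0.2 0 -160 0 0 0 0; 0.2 0 -160 0 0 0 0; 0.2 0 -160 0 0 0 0"

```text
time_s: 32.55
eef_pos: [473.1, 307.5, 178.0]
orientation: [0.096, 0.988, 0.012, -0.122]
force: [0.1, -0.4, -0.3]
finger_gap: 1.002
grasp_force: 0.0
```

```bash
python3 f.py; python3 - <<'E'
from cell import imaging
import cv2
for n in("scene",):
    d=imaging.read_camera(n);cv2.imwrite("pics/fin.png",d["frame"][...,::-1])
E
```

```text
[ 0.05503365 -0.4262922  -0.25794227] [473.13958334 307.52441559 178.03076584]
scene (47, -12) 470 [48.9 50.7 52.2] [[21.8, -41.4], [79.4, 15.5]]
scene (-48, 0) 381 [49.2 51.1 52.4] [[-75.3, -28.9], [-18.3, 25.7]]
top (47, -12) 235 [50.2 53.9 57.5] [[23.6, -42.4], [75.8, 13.8]]
top (-48, 0) 461 [50.5 54.  57.1] [[-75.8, -28.9], [-21.9, 26.4]]
```

View pics/fin.png

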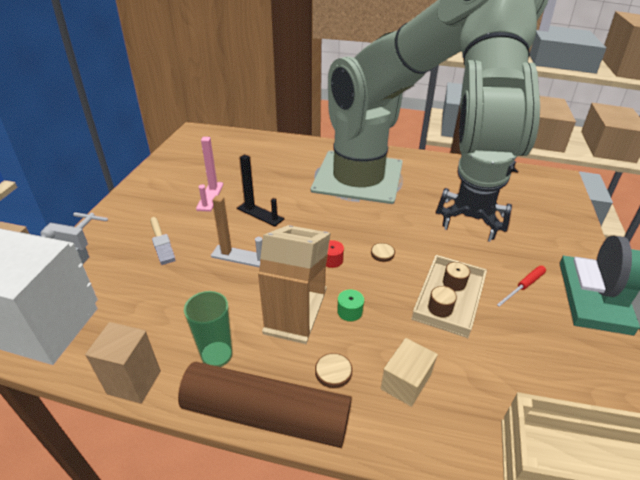

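The slice stands flat, drilled face up, at (457,275) beside the done slice at (443,299). The pusher stands upright at (222,235), and everything else is where it was.

```bash
python3 -c "
from cell import workorder
print(workorder.close_job())"
```

```text
the job is handed in; nothing more can be done
None
```

The job is handed in at about 33 s: the slice stands flat in the tray, drilled face up, beside the finished one, and the pusher is upright on the open bench; a first push-out try stopped at a joint-6 limit with the pin pressing the block's underside at about 28 N, so I backed out and regripped.

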